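Shut the bench dispenser and snap its dust cap on

ROBOT

A 6-joint arm with a two-finger parallel gripper is mounted at the origin on the work surface. World frame = base frame: x ahead of the robot, y to its left, z up, the work surface at z = 0. Lengths are in m, angles in rad, forces in N, time in s.
With the tool pointing down it reaches from about 0.35 to 0.975 m from the base axis. Payload 4.9 kg.
Tool frame: the origin (TCP) lies on the front face of the gripper's body, between the roots of the fingers; the fingertips stand 73 mm ahead of it and the grasp point (between the pads) lies 54 mm ahead of it (tip_extent is the distance from the TCP to the fingertips, in m); y points along the fingers, x is the direction in which the jaws open and shut, and the axes are right-handed (so a half turn about y gives the same grasp; the last joint's range is limited). The gripper opens to 85 mm and grips with 20 to 120 N. Pads are 22 mm wide; open, the fingers measure 114 mm over their backs; the gripper's body (76 mm by 85 mm) begins 54 mm behind the grasp point. The pads swing forward as they close: fully open they stand 13 mm farther back than shut.
Start: joints at [-1.367, 0.053, 1.613, -0, 1.476, -0.119], TCP at [0.198, -0.593, 0.304] pointing down, gripper open.
Joint ranges: [-3.01, 3.01], [-1.01, 2.22], [0.06, 2.58], [-1.02, 4.17], [0.09, 2.62], [-3.14, 3.14]. Speed limits (rad/s): [2.57, 2.57, 3.14, 3.14, 3.14, 3.14].

INTERFACE

Orientations are given as a unit quaternion [w, x, y, z].
In Python, from plant import state, grab_frame, camera_info, job_done, tip_extent gives the robot as it stands.
- The arm moves only by the tool carry_out, never from a script. Its argument "rows" is a list that holds one entry, the list of rows, each a list of 7 numbers: the turn, a rotation vector about the world's x, y, z as a fraction of full scale, then the shift along the world's x, y, z as a fraction of full scale, then the finger opening in mm, from 0 to 85.4. A call has 1 to 5 rows; each row shifts and turns the commanded pose from where the row before left it; what a row does not reach is not made up. Full scale, the value 1, is 40 mm for a shift and 4 degrees for a turn. A row lasts 1/10 s, in which the tool goes at most 50 mm and 8.59 degrees, less where a joint would pass 70% of its speed; a pose out of reach is approached as far as the arm can. A call with a number of a shift or a turn outside -1 to 1 is refused whole. A call with a gripper value outside its range is refused whole. The fingers move at their own pace and stop on an object; the grip force is fixed at half the most. Time passes only in rows, so rows that do not move let the fingers close. It gives the time, the measured TCP pose, the force and the opening at its end, in the units of the state.
- state(): the state, without advancing time (a new reading comes with each control period).
- grab_frame(name): name is "scene" or "top" or "wrist"; returns the picture (480x640x3 uint8, blue, green, red); there is no depth.
- camera_info(name): a dict with "intrinsics" (3x3 intrinsics, pixels), "k1" (the pictures are not rectified: a ray, as slopes to the right and down, at radius r is drawn at 1 + k1 r^2 times it, then the intrinsics apply), "xyz" and "rotation" of the camera in the world; the wrist camera has in their place "tool_from_camera" (4x4, takes a point from camera to tool coordinates, whose origin is the TCP and whose axes are the tool frame's). Camera axes: x right, y down, z forward; pixel columns grow to the right and rows downward; lengths in m; the calibration is good to about 2 mm. A picture is of the moment at which its call begins: read the wrist's pose just before it. camera_info takes no time and is no camera call.
- job_done(): hands the job in, once; it reports no verdict.
The state is a dict: "time": time; "joint_pos": joint angles; "joint_vel": joint speeds; "joint_efforts": joint torques, N m; "tool_pos": TCP position; "tool_rot": TCP orientation; "contact_force": force on the tool from outside, world axes, zero at the start; "ft_torque": the same for the moment, N m; "gripper_width": opening from 0.0 (shut) to 1.0 (fully open).
Only numpy, scipy, OpenCV 4.12 (cv2) and the standard library are available. Lean on these libraries where they do the work, as an engineer would, in place of code of your own. Each camera call takes 0.05 s, during which the arm holds its last target.

TASK

Shut the dispenser: first twist the black ribbed collar on the amber bottle clockwise (seen from above) as far as it goes. Then take the loose grey cap, set it mouth down over the bottle's stud and press until it clicks over the bumps; keep pressing after the click so that the spring seal under the cap is squeezed well down, and finish like that, still holding the cap and pushing it down - do not let go. Leave the plaster cast, the jar and the wax knife where they are.

Things in the scene. Friction and masses are not known exactly. Their poses are not given: they have to be found in the camera images.
- collar_grip (a point): Centre of the dispenser's black ribbed twist collar, a round ring 54 mm across, 24 mm high (80 to 104 mm above the bench), on the vertical axis of an amber bottle bolted to the bench. Origin half-way up, 92 mm above the bench. Below it: neck 36 mm across down to 66 mm, shoulder 68 mm across at 55 mm, steel plate 90 mm square. Above it: black seal ring 39 mm across, white stud.
- collar (a joint): Turn of the collar about the vertical axis, rad. 0 = shut (hard stop), grows counter-clockwise seen from above, up to 1.4 = fully open; starts between 0.7 and 1.25. It stays where it is left; friction 0.05 N m. It does not rise or fall.
- collar_mark (a point): Small white dash (6 x 3 mm) on the collar's top face, 23 mm from its axis. When shut it lines up with the white upright tab on the bottle's shoulder.
- stud (a point): Top centre of the white upright stud on the bottle's axis, 134 mm above the bench. 22 mm across; conical tip, 12 mm across at the top, full width 10 mm lower. Four round spring bumps stand out 3.5 mm, 14.5 mm below the top: the cap's lip must be forced over them: about 6 to 12 N, with the rim 13 to 9 mm above the seat; then the force drops (the click) and the last 8 mm down to the seal need no push.
- seat (a point): Point on the bottle's axis at the height of the seal ring's free (unpressed) top face, 24 mm below the stud's top, 110 mm above the bench. The cap's rim comes here after the click; pressing on takes it up to 5 mm lower.
- seal (a joint): How far the spring-loaded rubber seal ring is pushed down, m: 0 = free, 0.005 = stop. Spring 2.5 N per mm. Only the cap's rim reaches it, after the click.
- cap_mid (a point): Centre (half-way up) of the loose grey snap cap: a plain smooth round cup, 38 mm across, 42 mm high, closed top, standing mouth down on the bench, about 30 g. z axis up, out of the closed top; its rim is 21 mm below this point. Inside: bore 31 mm across, 37 mm deep, with a lip 4 mm high at the mouth, 25 mm across.
- cap_rim (a point): Centre of the cap's open mouth (plane of its rim), 21 mm under the cap's centre.
- cast: Loose U-shaped plaster cast, about 66 x 60 x 24 mm, lying on the bench; leave it alone. Origin: centre of its underside.
- jar: Loose glass jar with a metal lid, 52 mm across, 60 mm high, farther away; leave it alone. Origin: centre of its underside.
- wax_knife: Loose slim wax knife 172 mm long, 11 mm thick, dark wooden handle and steel blade, lying flat far from the robot; leave it alone. Origin: underside at mid-length.
Not all that is in view belongs to the job. Of the things that look like the part that bears collar_grip, the larger one is meant.

How it is judged:
On the way, in this order (a step that is already met when the one before it is completed fails the run):
1. the collar is twisted shut (value of joint collar below 0.1 rad), for 0.2 s.
2. the cap has clicked over the bumps, upright on the stud (z of cap_rim in the frame of seat below 0.0015 m and horizontal distance between cap_rim and seat below 0.003 m and angle between cap_mid's own z axis and vertical below 0.12 rad), for 0.1 s.
At the end, for the whole second after the job is handed in: The collar is within 0.1 rad of shut; the cap is upright (within 0.12 rad) on the stud, its mouth centred within 3 mm, its rim below the seal ring's free height; the fingers are still on the cap (over 2 N) and press it down so that the seal ring is squeezed by more than 1.5 mm of its 5 mm (value of joint collar below 0.1 rad and z of cap_rim in the frame of seat below 0 m and horizontal distance between cap_rim and seat below 0.003 m and angle between cap_mid's own z axis and vertical below 0.12 rad and value of joint seal above 0.0015 m and contact force between the fingers and cap above 2 N); the arm keeps its last pose, push and grip.
It fails at once if the plaster cast is moved (distance of cast from where it was at the start of the episode above 0.02 m).
It fails at once if the jar is moved (distance of jar from where it was at the start of the episode above 0.02 m).
It fails at once if the wax knife is moved (distance of wax_knife from where it was at the start of the episode above 0.02 m).
It also fails if it takes over 58 s, if anything falls off the work surface, if the arm or the gripper's body presses on something with over 40 N, if the wrist force passes 120 N, or if a joint passes its speed limit or range.

## Working session

There is one attempt and no reset: what is moved stays moved. The work goes in short steps, Python scripts to look and compute and a tool call to move; the robot and the scene stay as the last step left them, time stands still between calls to the robot, and variables do not carry over. Pictures are saved under pics/ and viewed, and the job is handed in when it is done.

Besides the shell and the picture viewer there is one more tool, called after "Emit:" in YAML: its name, and indented under it one key for each argument. carry_out: Moves the arm, as the interface text tells. Shift numbers are shares of 40 mm and turn numbers shares of 4 degrees, none past 1 either way. Its arguments: {"type":"object","properties":{"rows":{"type":"array"}},"required":["rows"]}

```bash
ls; mkdir -p pics; python3 - <<'E'
from plant import *
import cv2
s=state();print(s, tip_extent() if callable(tip_extent) else tip_extent)
for n in("scene","top","wrist"):
    cv2.imwrite(f"pics/{n}0.png",grab_frame(n)); print(n,camera_info(n))
E
```

```text
pics
{'time': 0.0, 'joint_pos': array([-1.36702256e+00,  5.33797384e-02,  1.61426845e+00,  6.42649676e-06,
        1.47600714e+00, -1.18986174e-01]), 'joint_vel': array([-0.00145706,  0.00028654, -0.00237374,  0.00069229, -0.00076335,
        0.00158223]), 'joint_efforts': array([-6.76006930e-04, -3.93682837e+01, -3.70180964e+01, -2.45353722e-04,
        7.16394105e-03,  1.42455536e-05]), 'tool_pos': array([ 0.19815576, -0.59226499,  0.30266395]), 'tool_rot': array([ 0.57433803, -0.573348  ,  0.41369853, -0.41262747]), 'contact_force': array([-0.36026369,  0.26703249, -0.39263274]), 'ft_torque': array([ 0.01428954, -0.01596462,  0.01128686]), 'gripper_width': 0.9984352543824244} 0.0726
scene {'intrinsics': array([[616.3779182 ,   0.        , 325.94147148],
       [  0.        , 616.3779182 , 238.60984063],
       [  0.        ,   0.        ,   1.        ]]), 'k1': -0.19214246677918279, 'xyz': array([1.07996077, 0.72129794, 0.88819734]), 'rotation': array([-0.11481013,  0.28223444,  0.8678803 , -0.3923597 ])}
top {'intrinsics': array([[525.94650321,   0.        , 327.45832815],
       [  0.        , 525.94650321, 243.26313093],
       [  0.        ,   0.        ,   1.        ]]), 'k1': 0.012695965962962102, 'xyz': array([ 5.50450730e-01, -5.65147594e-04,  9.47083067e-01]), 'rotation': array([ 0.01487354, -0.70274683,  0.71089988, -0.0233886 ])}
wrist {'intrinsics': array([[360.19851153,   0.        , 322.58705337],
       [  0.        , 360.19851153, 241.75915721],
       [  0.        ,   0.        ,   1.        ]]), 'k1': -0.06730817160223108, 'tool_from_camera': array([[ 9.99999824e-01, -5.77092989e-04, -1.38307107e-04,
         6.98945011e-04],
       [-4.40597934e-05, -3.04619417e-01,  9.52474151e-01,
        -7.14491994e-02],
       [-5.91797185e-04, -9.52473977e-01, -3.04619389e-01,
         7.69193987e-02],
       [ 0.00000000e+00,  0.00000000e+00,  0.00000000e+00,
         1.00000000e+00]])}
```

View pics/scene0.png

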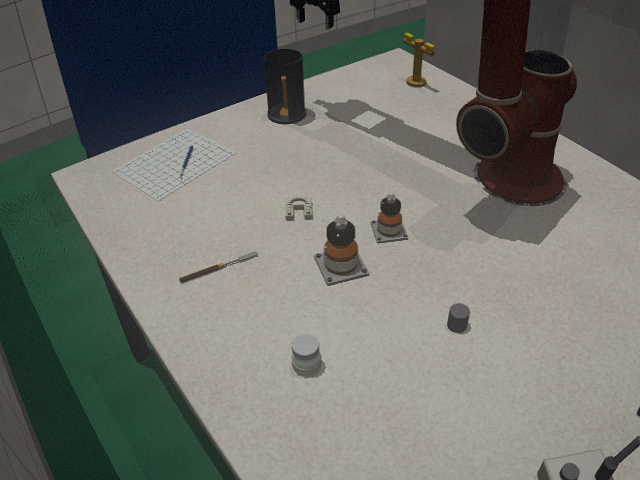

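View pics/top0.png

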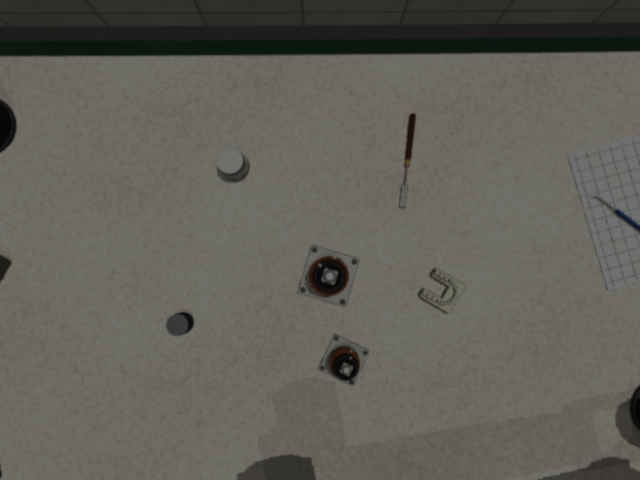

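View pics/wrist0.png

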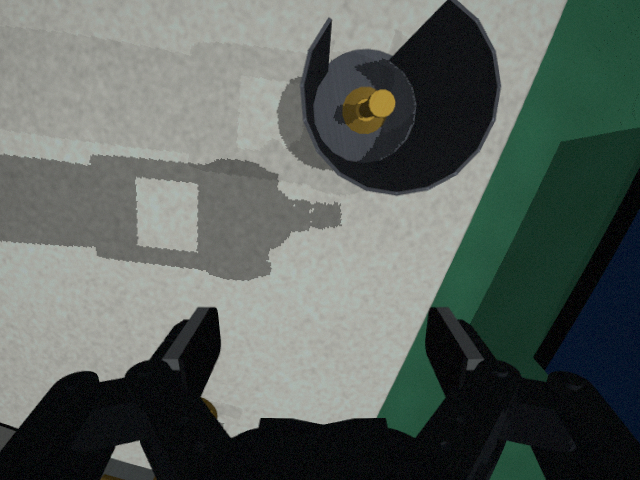

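The scene view shows the large bottle around (341,248), the small decoy at (390,218), the cap at (459,318), the jar at (306,353), the cast at (300,208) and the knife at (220,267). In the top view the big bottle is near (330,275) and the cap near (180,323). I'll enlarge both.

```bash
cat > h.py <<'E'
import numpy as np, cv2
from scipy.spatial.transform import Rotation as R
from plant import *
def q2R(q): return R.from_quat([q[1],q[2],q[3],q[0]]).as_matrix()
def cam(name,s=None):
    c=camera_info(name)
    if name=="wrist":
        s=s or state(); T=c["tool_from_camera"]; Rt=q2R(s["tool_rot"])
        return c["intrinsics"],c["k1"],Rt@T[:3,:3],Rt@T[:3,3]+s["tool_pos"]
    return c["intrinsics"],c["k1"],q2R(c["rotation"]),np.array(c["xyz"])
def ray(cm,u,v):
    K,k1,Rc,t=cm; d=np.array([k1,0,0,0.]);
    p=cv2.undistortPoints(np.array([[[u,v]]],float),K,d)[0,0]
    return t,Rc@np.array([p[0],p[1],1])
def atz(cm,u,v,z):
    t,d=ray(cm,u,v); return t+d*(z-t[2])/d[2]
def proj(cm,P):
    K,k1,Rc,t=cm; c=(np.atleast_2d(P)-t)@Rc
    return cv2.projectPoints(c,np.zeros(3),np.zeros(3),K,np.array([k1,0,0,0.]))[0][:,0]
def crop(img,x,y,w,h,f,name):
    cv2.imwrite(name,cv2.resize(img[y:y+h,x:x+w],None,fx=f,fy=f,interpolation=cv2.INTER_CUBIC))
E
python3 - <<'E'
from h import *
t=cv2.imread("pics/top0.png");s=cv2.imread("pics/scene0.png")
crop(t,285,230,90,80,8,"pics/tc.png")
crop(t,150,295,60,60,8,"pics/tcap.png")
crop(s,300,205,90,85,8,"pics/sc.png")
ct=cam("top");cs=cam("scene")
for n,p,z in(("bottle stud",(330,275),.134),("cap",(180,323),.042),("jar",(232,162),.06),("cast",(441,290),.0),("knife a",(412,115),0),("knife b",(402,207),0),("small",(346,368),.1)): print(n,atz(ct,*p,z))
print("s stud",atz(cs,341,220,.134)," cap",atz(cs,459,309,.042))
E
```

```text
bottle stud [ 0.54534923 -0.01396275  0.134     ]
cap [0.4663527  0.24078653 0.042     ]
jar [0.73849237 0.148974   0.06      ]
cast [ 0.51524341 -0.21544659  0.        ]
knife a [ 0.83489879 -0.16970524  0.        ]
knife b [ 0.66600178 -0.14818295  0.        ]
small [ 0.39707969 -0.03820496  0.1       ]
s stud [ 0.54956359 -0.00289755  0.134     ]  cap [0.46225168 0.24275028 0.042     ]
```

View pics/tc.png

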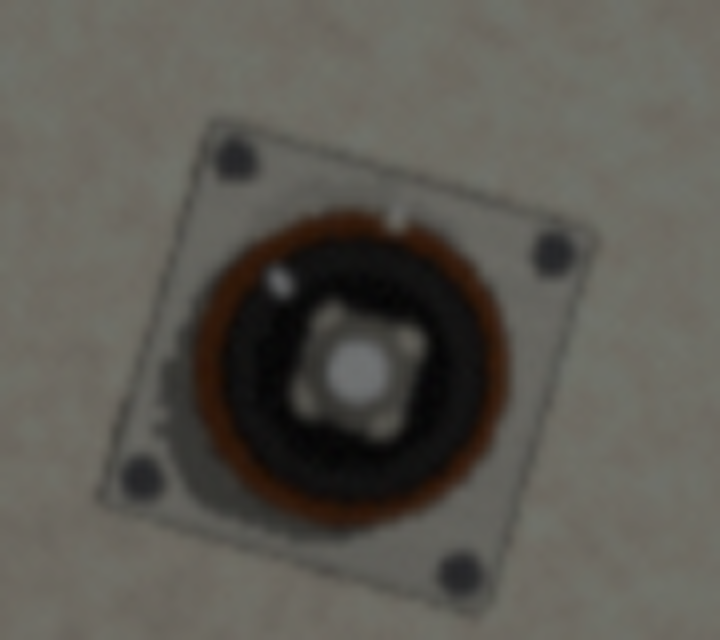

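View pics/tcap.png

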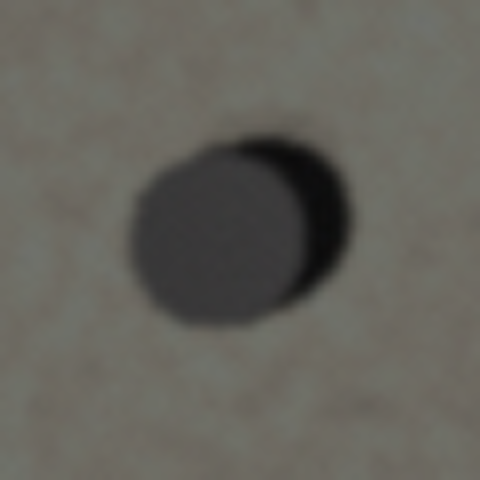

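View pics/sc.png

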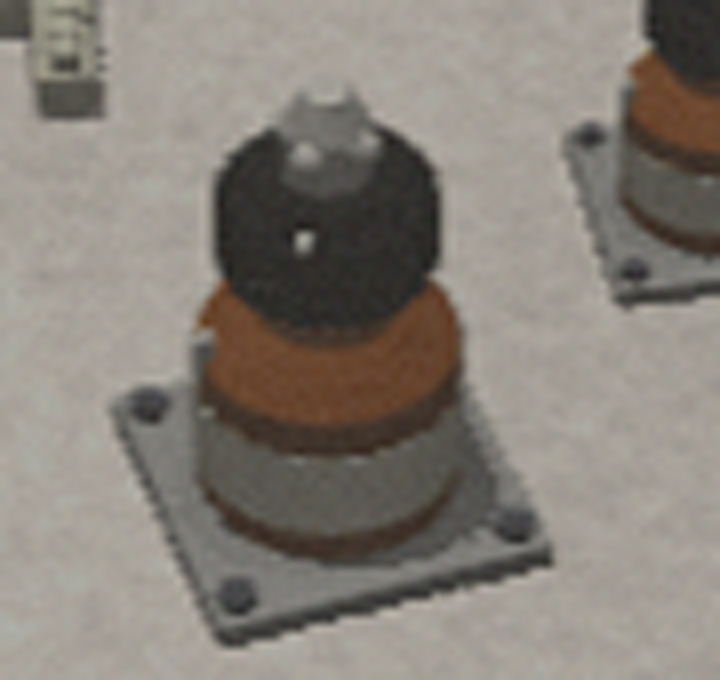

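Top crop: stud top at (357,372), mark at (280,282), tab at (397,218), and the cap's top face centred at (219,240). Scene crop: stud top at (331,97).

```bash
python3 - <<'E'
from h import *
s=cv2.imread("pics/scene0.png")
crop(s,435,295,50,45,10,"pics/scap.png")
ct=cam("top");cs=cam("scene")
f=lambda x,y,k,ox,oy:((x+.5)/k-.5+ox,(y+.5)/k-.5+oy)
st=atz(ct,*f(357,372,8,285,230),.134);print("stud top",st)
co=atz(ct,*f(357,370,8,285,230),.104);print("collar",co)
mk=atz(ct,*f(280,282,8,285,230),.104);print("mark",mk, np.linalg.norm((mk-st)[:2]))
tb=atz(ct,*f(397,218,8,285,230),.066);print("tab",tb,np.linalg.norm((tb-st)[:2]))
print("scene stud",atz(cs,*f(331,97,8,300,205),.134))
a=lambda p:np.degrees(np.arctan2(p[1]-st[1],p[0]-st[0]))
print("angles mark,tab",a(mk),a(tb))
# plate corners
c=[atz(ct,*f(x,y,8,285,230),.006)[:2] for x,y in((212,120),(597,235),(488,612),(100,500))];print(c,np.mean(c,0),[np.linalg.norm(c[i]-c[i-1]) for i in range(4)])
cp=atz(ct,*f(219,240,8,150,295),.042);print("cap",cp)
E
```

```text
stud top [ 0.54372787 -0.01268909  0.134     ]
collar [ 0.543879   -0.01314123  0.104     ]
mark [0.56164468 0.00206283 0.104     ] 0.023208432626129028
tab [ 0.57525685 -0.02246927  0.066     ] 0.03301104262128931
scene stud [ 0.54379715 -0.01088704  0.134     ]
angles mark,tab 39.46655799202386 -17.2337097569899
[array([0.59936481, 0.01719047]), array([ 0.57262713, -0.0686779 ]), array([ 0.48900821, -0.04311918]), array([0.51490979, 0.04298144])] [ 0.54397748 -0.01290629] [np.float64(0.08830528873500151), np.float64(0.08993486910308268), np.float64(0.08743781241054364), np.float64(0.08991223072898424)]
cap [0.46378634 0.24595773 0.042     ]
```

View pics/scap.png

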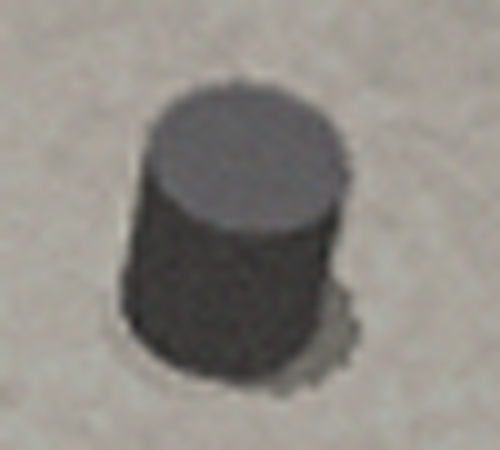

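```bash
python3 - <<'E'
from h import *
cs=cam("scene");ct=cam("top")
f=lambda x,y,k,ox,oy:((x+.5)/k-.5+ox,(y+.5)/k-.5+oy)
print("scene cap",atz(cs,*f(247,158,10,435,295),.042))
for z in(.055,.06,.065,.07,.075): print(z,atz(cs,*f(203,337,8,300,205),z),atz(ct,*f(397,218,8,285,230),z))
s=state();Rt=q2R(s["tool_rot"]);print(Rt, np.degrees(np.arctan2(Rt[1,0],Rt[0,0])))
d=np.array([.5438,-.0125,.26])-s["tool_pos"];print(d,d/.04)
E
```

```text
scene cap [0.46421117 0.24541941 0.042     ]
0.055 [ 0.56906236 -0.03137071  0.055     ] [ 0.57556655 -0.02274274  0.055     ]
0.06 [ 0.57212826 -0.02685396  0.06      ] [ 0.57542578 -0.02261843  0.06      ]
0.065 [ 0.57519415 -0.02233721  0.065     ] [ 0.57528501 -0.02249413  0.065     ]
0.07 [ 0.57826004 -0.01782046  0.07      ] [ 0.57514424 -0.02236983  0.07      ]
0.075 [ 0.58132593 -0.01330371  0.075     ] [ 0.57500347 -0.02224553  0.075     ]
[[ 3.17223124e-01 -3.34317435e-04  9.48350873e-01]
 [-9.48349549e-01  1.59544719e-03  3.17223244e-01]
 [-1.61909700e-03 -9.99998671e-01  1.89062953e-04]] -71.50490080968946
[ 0.34562249  0.5798542  -0.04294388] [ 8.64056218 14.49635501 -1.07359702]
```

Emit:
carry_out:
  rows:
    - [[0, 0, 1, 0.57, 0.95, 0, 85], [0, 0, 1, 0.57, 0.95, 0, 85], [0, 0, 1, 0.57, 0.95, 0, 85], [0, 0, 1, 0.57, 0.95, 0, 85], [0, 0, 1, 0.57, 0.95, 0, 85]]

```text
time: 0.65
tool_pos: [0.3127, -0.401, 0.3035]
tool_rot: [0.637, -0.637, 0.307, -0.306]
contact_force: [-0.4, 0.3, -0.4]
gripper_width: 0.995
```

Emit:
carry_out:
  rows:
    - [[0, 0, 1, 0.57, 0.95, 0, 85], [0, 0, 1, 0.57, 0.95, 0, 85], [0, 0, 1, 0.57, 0.95, 0, 85], [0, 0, 1, 0.57, 0.95, 0, 85], [0, 0, 1, 0.57, 0.95, 0, 85]]

```text
time: 1.15
tool_pos: [0.4267, -0.2109, 0.3037]
tool_rot: [-0.681, 0.681, -0.191, 0.191]
contact_force: [0.3, -0.0, -0.1]
gripper_width: 0.996
```

Emit:
carry_out:
  rows:
    - [[0, 0, 1, 0.57, 0.95, 0, 85], [0, 0, 1, 0.57, 0.95, 0, 85], [0, 0, 1, 0.57, 0.95, 0, 85], [0, 0, 1, 0.57, 0.95, 0, 85], [0, 0, 0, 0, 0, 0, 85]]

```text
time: 1.65
tool_pos: [0.5188, -0.0568, 0.3035]
tool_rot: [0.702, -0.7, 0.093, -0.093]
contact_force: [-0.5, 1.2, -0.2]
gripper_width: 0.993
```

Emit:
carry_out:
  rows:
    - [[0, 0, 0, 0.3125, 0.55, -0.4, 85], [0, 0, 0, 0.3125, 0.5575, -0.4, 85], [0, 0, 0, 0, 0, 0, 85]]

```text
time: 1.95
tool_pos: [0.5416, -0.0149, 0.2687]
tool_rot: [0.701, -0.701, 0.097, -0.093]
contact_force: [-0.7, 0.5, -0.1]
gripper_width: 0.993
```

```bash
python3 - <<'E'
from h import *
s=state();im=grab_frame("wrist");cv2.imwrite("pics/w1.png",im)
Rt=q2R(s["tool_rot"]);print(s["tool_pos"],np.degrees(np.arctan2(Rt[1,0],Rt[0,0])),Rt[2],s["contact_force"],s["joint_pos"])
c=cam("wrist",s)
print(proj(c,np.array([[.5438,-.0125,.134],[.5438,-.0125,.104],[.5438,-.0125,.110]])))
E
```

```text
[ 0.54164433 -0.01492626  0.26872906] -15.392473827641389 [-5.41571822e-03 -9.99985318e-01 -1.82493038e-04] [-0.6920953   0.45435077 -0.13712153] [-1.65066125e-01 -1.19682897e-01  1.84040456e+00  3.82444284e-04
  1.42627659e+00  1.03526628e-01]
[[327.02013942 254.18482881]
 [326.76008414 239.44630719]
 [326.80725007 242.11542242]]
```

View pics/w1.png

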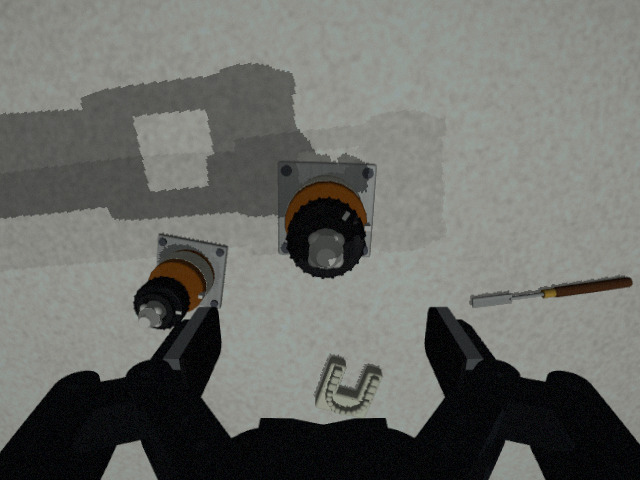

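The stud shows at about (327,255) and was predicted at (327,254), so the position estimate holds. Descending around the collar.

Emit:
carry_out:
  rows:
    - [[0, 0, 0, 0.055, 0.06, -0.6, 85], [0, 0, 0, 0, 0, -0.8, 85], [0, 0, 0, 0, 0, -0.8, 85], [0, 0, 0, 0, 0, -0.7, 85], [0, 0, 0, 0, 0, -0.2, 85]]

```text
time: 2.5
tool_pos: [0.5425, -0.015, 0.1449]
tool_rot: [-0.7, 0.701, -0.098, 0.094]
contact_force: [-1.6, -0.1, 0.1]
gripper_width: 0.996
```

```bash
python3 - <<'E'
from h import *
s=state();im=grab_frame("wrist");cv2.imwrite("pics/w2.png",im);cv2.imwrite("pics/s2.png",cv2.resize(grab_frame("scene")[180:320,260:440],None,fx=4,fy=4))
Rt=q2R(s["tool_rot"]);print(s["tool_pos"],np.degrees(np.arctan2(Rt[1,0],Rt[0,0])),Rt[2],s["contact_force"])
s=state();print(s["tool_pos"])
E
```

```text
[ 0.54250542 -0.01495116  0.14494306] -15.591528070990037 [-0.00549325 -0.99998431 -0.00109533] [-1.61021814 -0.09308396  0.11623109]
[ 0.54388395 -0.014796    0.14718871]
```

View pics/w2.png

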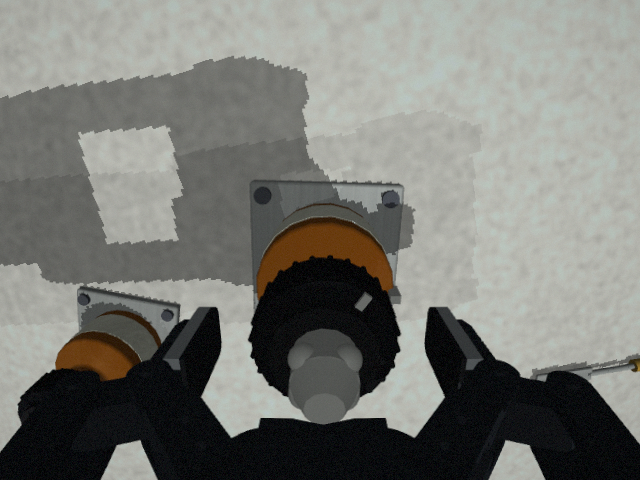

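View pics/s2.png

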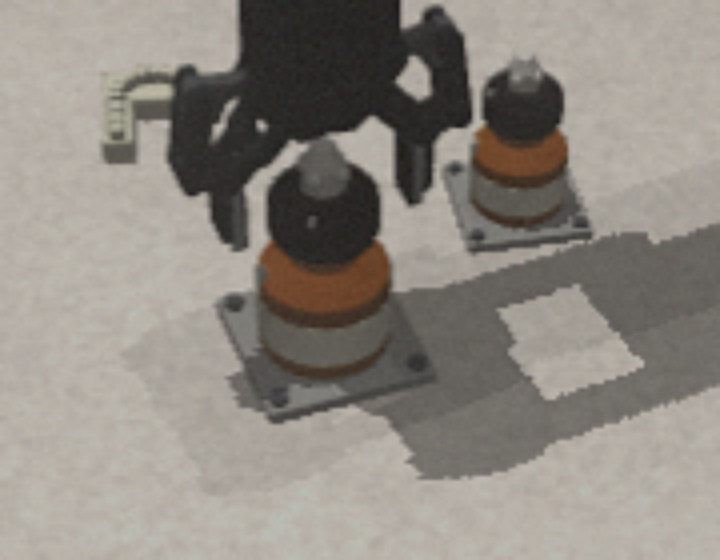

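The collar sits centred between the pads in the wrist view (pad edges at 220 and 426, collar about 324). I'll shift +2 mm in y, then close.

Emit:
carry_out:
  rows:
    - [[0, 0, 0, 0, 0.05, 0, 60], [0, 0, 0, 0, 0, 0, 45], [0, 0, 0, 0, 0, 0, 40], [0, 0, 0, 0, 0, 0, 40], [0, 0, 0, 0, 0, 0, 40]]

```text
time: 3.1
tool_pos: [0.5441, -0.0116, 0.1507]
tool_rot: [0.701, -0.701, 0.096, -0.094]
contact_force: [-10.0, 2.4, 12.1]
gripper_width: 0.607
```

```bash
python3 - <<'E'
from h import *
s=state();im=grab_frame("wrist");cv2.imwrite("pics/w3.png",im)
print(s["tool_pos"],s["contact_force"],s["ft_torque"],s["gripper_width"]*85.4)
E
```

```text
[ 0.54407668 -0.01163558  0.15065569] [-10.02148156   2.3686789   12.11880032] [ 0.35581526  1.86873495 -0.02839963] 51.80439923890095
```

View pics/w3.png

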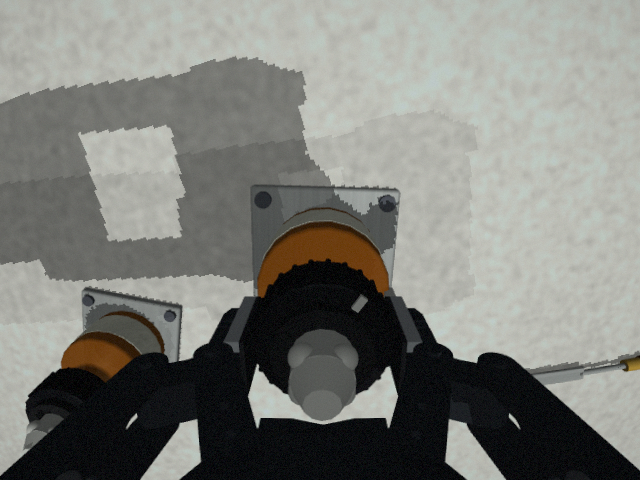

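Emit:
carry_out:
  rows:
    - [[0, 0, -1, 0, 0, 0, 40], [0, 0, -1, 0, 0, 0, 40], [0, 0, -1, 0, 0, 0, 40], [0, 0, -1, 0, 0, 0, 40], [0, 0, -1, 0, 0, 0, 40]]

```text
time: 3.65
tool_pos: [0.5444, -0.0118, 0.1507]
tool_rot: [-0.673, 0.673, -0.217, 0.216]
contact_force: [-7.9, 1.5, 9.9]
gripper_width: 0.617
```

Emit:
carry_out:
  rows:
    - [[0, 0, -1, 0, 0, 0, 40], [0, 0, -1, 0, 0, 0, 40], [0, 0, -1, 0, 0, 0, 40], [0, 0, -1, 0, 0, 0, 40], [0, 0, -1, 0, 0, 0, 40]]

```text
time: 4.15
tool_pos: [0.5446, -0.012, 0.1507]
tool_rot: [-0.625, 0.626, -0.33, 0.33]
contact_force: [-7.0, 0.4, 9.4]
gripper_width: 0.611
```

```bash
python3 - <<'E'
from h import *
s=state();im=grab_frame("wrist");cv2.imwrite("pics/w4.png",im)
Rt=q2R(s["tool_rot"]);print(s["tool_pos"],np.degrees(np.arctan2(Rt[1,0],Rt[0,0])),s["contact_force"],s["ft_torque"],s["gripper_width"]*85.4)
E
```

```text
[ 0.54462713 -0.0120271   0.15065245] -55.636041174931336 [-7.00037704  0.40368336  9.3634233 ] [ 0.19716752  1.34699333 -0.00536153] 52.16066825019372
```

View pics/w4.png

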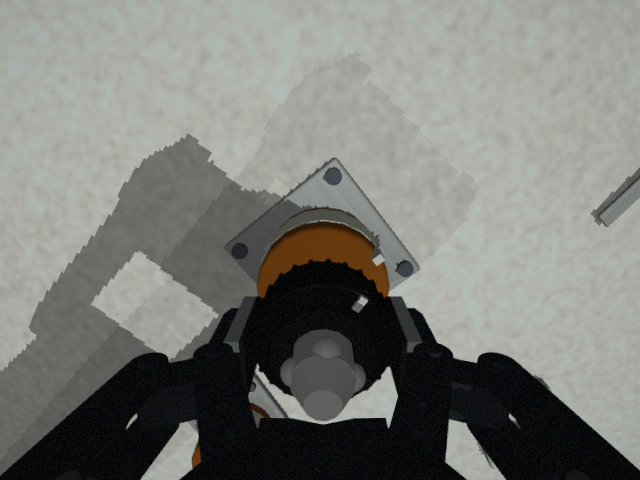

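The mark at (360,303) turns with the gripper and the tab at (378,257) is closing in. About 17° is left.

Emit:
carry_out:
  rows:
    - [[0, 0, -1, 0, 0, 0, 40], [0, 0, -1, 0, 0, 0, 40], [0, 0, -1, 0, 0, 0, 40], [0, 0, -0.8, 0, 0, 0, 40], [0, 0, -0.6, 0, 0, 0, 40]]

```text
time: 4.7
tool_pos: [0.5448, -0.0123, 0.1506]
tool_rot: [-0.567, 0.568, -0.421, 0.421]
contact_force: [-6.3, -0.6, 8.2]
gripper_width: 0.611
```

```bash
python3 - <<'E'
from h import *
s=state();im=grab_frame("wrist");cv2.imwrite("pics/w5.png",im)
Rt=q2R(s["tool_rot"]);print(s["tool_pos"],np.degrees(np.arctan2(Rt[1,0],Rt[0,0])),s["contact_force"],s["ft_torque"],s["gripper_width"]*85.4)
E
```

```text
[ 0.54477588 -0.01231464  0.15064282] -73.14079354290413 [-6.26753092 -0.64396059  8.2145927 ] [0.20595236 1.21043837 1.23836297] 52.21374889231649
```

View pics/w5.png

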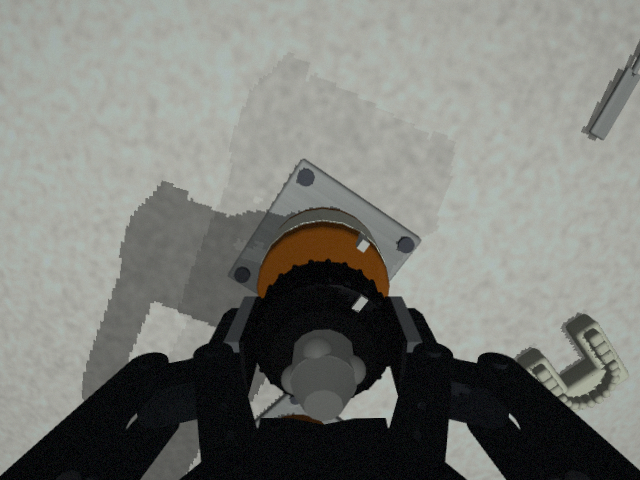

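Moment about z jumped to 1.24 N m and the mark lines up with the tab, so the collar is on its stop. Hold, open, lift.

Emit:
carry_out:
  rows:
    - [[0, 0, 0, 0, 0, 0, 40], [0, 0, 0, 0, 0, 0, 40], [0, 0, 0, 0, 0, 0, 85], [0, 0, 0, 0, 0, 0, 85], [0, 0, 0, 0, 0, 0, 85]]

```text
time: 5.25
tool_pos: [0.5451, -0.012, 0.1486]
tool_rot: [0.568, -0.568, 0.421, -0.422]
contact_force: [-0.4, 0.1, 0.5]
gripper_width: 0.996
```

Emit:
carry_out:
  rows:
    - [[0, 0, 0, 0, 0, 0, 85], [0, 0, 0, 0, 0, 0.5, 85], [0, 0, 0, 0, 0, 0.9, 85], [0, 0, 0, 0, 0, 0.9, 85], [0, 0, 0, 0, 0, 0.9, 85]]

```text
time: 5.75
tool_pos: [0.5445, -0.012, 0.277]
tool_rot: [-0.568, 0.568, -0.421, 0.421]
contact_force: [0.4, -0.6, 0.6]
gripper_width: 0.997
```

```bash
python3 - <<'E'
from h import *
s=state();im=grab_frame("wrist");cv2.imwrite("pics/w6.png",im)
Rt=q2R(s["tool_rot"]);print(s["time"],s["tool_pos"],np.degrees(np.arctan2(Rt[1,0],Rt[0,0])),Rt[2],s["contact_force"],s["ft_torque"],s["gripper_width"]*85.4,s["joint_pos"])
c=cam("wrist",s);print(proj(c,np.array([[.5438,-.0125,.134]])))
E
```

```text
5.75 [ 0.54447512 -0.01195078  0.27704036] -73.10797200257907 [-2.45823452e-04 -9.99999928e-01 -2.89152392e-04] [ 0.39621885 -0.56583271  0.64978123] [ 0.03655619 -0.01956221 -0.02013136] 85.11564212249999 [-1.58652107e-01 -1.21669338e-01  1.82812776e+00  9.51729994e-05
  1.43550185e+00  1.11730982e+00]
[[322.05274484 255.48014544]]
```

View pics/w6.png

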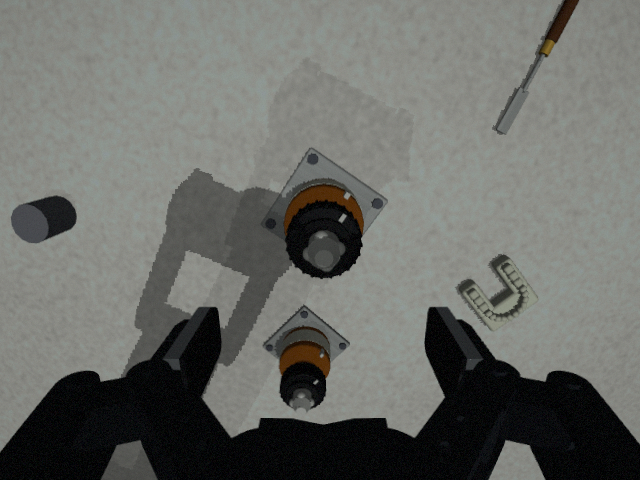

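```bash
python3 - <<'E'
from h import *
im=cv2.imread("pics/w6.png");crop(im,275,185,100,100,7,"pics/w6c.png")
E
```

```text
(no output)
```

View pics/w6c.png

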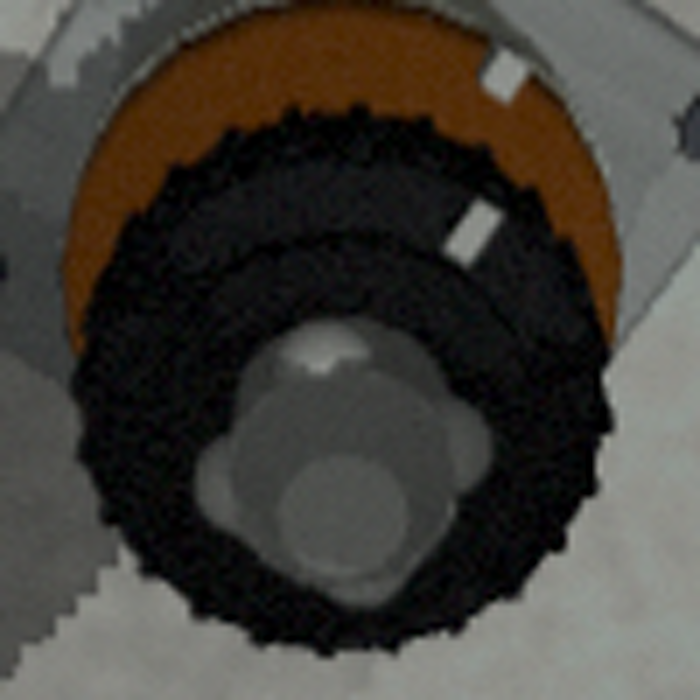

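```bash
python3 - <<'E'
from h import *
T={"tool_pos":np.array([ 0.54447512,-0.01195078,0.27704036]),"tool_rot":None}
yaw=-73.108
Rz=R.from_euler('z',yaw,degrees=True).as_matrix();Rt=Rz@np.array([[1,0,0],[0,0,1],[0,-1,0.]])
K,k1=camera_info("wrist")["intrinsics"],camera_info("wrist")["k1"];C=camera_info("wrist")["tool_from_camera"]
c=(K,k1,Rt@C[:3,:3],Rt@C[:3,3]+T["tool_pos"])
f=lambda x,y:((x+.5)/7-.5+275,(y+.5)/7-.5+185)
st=atz(c,*f(343,514),.134);mk=atz(c,*f(473,234),.104);tb=atz(c,*f(505,75),.065)
a=lambda p,o:np.degrees(np.arctan2(p[1]-o[1],p[0]-o[0]))
print(st,mk,tb,a(mk,st),a(tb,st),np.linalg.norm((mk-st)[:2]),np.linalg.norm((tb-st)[:2]))
d=np.array([.464,.2457])-T["tool_pos"][:2];print(d/.04)
print("cap at",proj(c,[[.464,.2457,.042]]))
E
```

```text
[ 0.54250252 -0.01393585  0.134     ] [ 0.56412187 -0.02100221  0.104     ] [ 0.5742238  -0.02370945  0.065     ] -18.10015315977415 -17.124519771577255 0.022744884714621088 0.03319281269926087
[-2.011878   6.4412695]
cap at [[ 29.44866446 222.39684996]]
```

Mark against tab: −18.1° and −17.1°, so the collar is shut. Next, the cap.

Emit:
carry_out:
  rows:
    - [[0, 0, 0, -0.287, 0.92, 0, 85], [0, 0, 0, -0.287, 0.92, 0, 85], [0, 0, 0, -0.287, 0.92, 0, 85], [0, 0, 0, -0.287, 0.92, 0, 85], [0, 0, 0, -0.287, 0.92, -0.3, 85]]

```text
time: 6.3
tool_pos: [0.4876, 0.1735, 0.2657]
tool_rot: [0.569, -0.567, 0.42, -0.422]
contact_force: [0.2, -0.8, -0.1]
gripper_width: 0.991
```

Emit:
carry_out:
  rows:
    - [[0, 0, 0, -0.287, 0.92, -0.5, 85], [0, 0, 0, -0.287, 0.92, -0.5, 85], [0, 0, 0, 0, 0, -0.5, 85], [0, 0, 0, 0, 0, -0.5, 85], [0, 0, 0, 0, 0, 0, 85]]

```text
time: 6.8
tool_pos: [0.4622, 0.2453, 0.1803]
tool_rot: [-0.566, 0.57, -0.422, 0.42]
contact_force: [-0.8, 0.7, -0.5]
gripper_width: 0.996
```

```bash
python3 - <<'E'
from h import *
s=state();im=grab_frame("wrist");cv2.imwrite("pics/w7.png",im)
Rt=q2R(s["tool_rot"]);print(s["time"],s["tool_pos"],np.degrees(np.arctan2(Rt[1,0],Rt[0,0])),Rt[2])
c=cam("wrist",s);print(proj(c,np.array([[.464,.2457,.042]])))
E
```

```text
6.8 [0.46223736 0.24534428 0.18034412] -73.0570525504544 [ 3.09683797e-04 -9.99978405e-01 -6.56457437e-03]
[[321.67239318 252.7820328 ]]
```

View pics/w7.png

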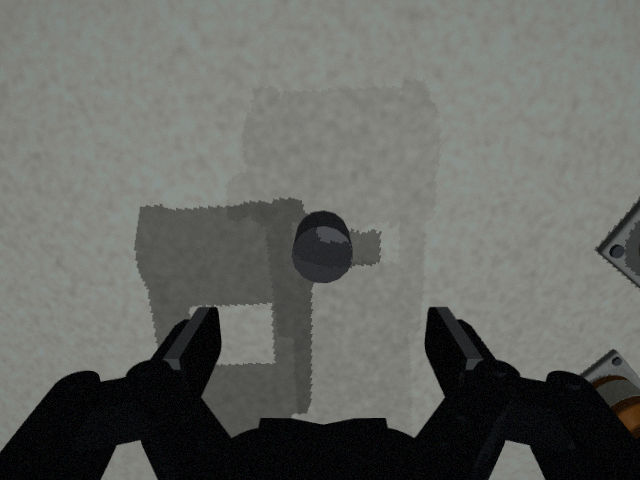

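Emit:
carry_out:
  rows:
    - [[0, 0, 0, 0.03, 0.01, -0.6, 85], [0, 0, 0, 0, 0, -0.7, 85], [0, 0, 0, 0, 0, -0.7, 85], [0, 0, 0, 0, 0, -0.58, 85], [0, 0, 0, 0, 0, 0, 85]]

```text
time: 7.35
tool_pos: [0.4642, 0.2451, 0.0786]
tool_rot: [-0.566, 0.569, -0.422, 0.42]
contact_force: [-0.3, -0.5, 0.1]
gripper_width: 0.99
```

```bash
python3 - <<'E'
from h import *
s=state();im=grab_frame("wrist");cv2.imwrite("pics/w8.png",im)
Rt=q2R(s["tool_rot"]);print(s["time"],s["tool_pos"],np.degrees(np.arctan2(Rt[1,0],Rt[0,0])),Rt[2],s["contact_force"])
c=cam("wrist",s);print(proj(c,np.array([[.464,.2457,.042]])))
E
```

```text
7.35 [0.46416358 0.24511539 0.07860177] -73.14957517456871 [ 1.97848002e-04 -9.99987242e-01 -5.04754208e-03] [-0.29875008 -0.54433603  0.08598515]
[[318.89468309 355.57774468]]
```

View pics/w8.png

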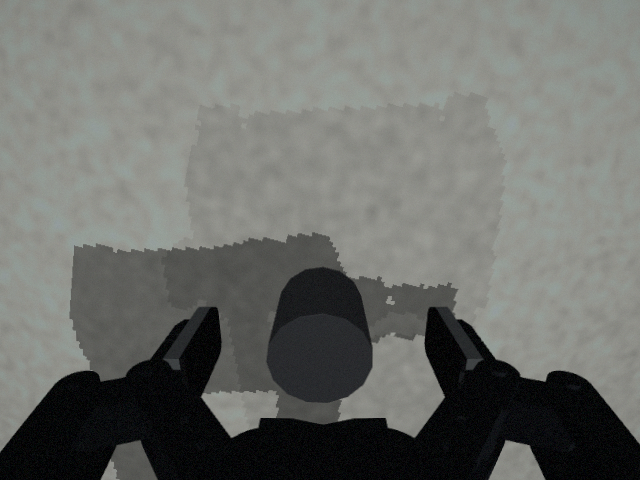

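The cap's top is centred at about (320,357), predicted (319,356). Close on it.

Emit:
carry_out:
  rows:
    - [[0, 0, 0, 0, 0, 0, 55], [0, 0, 0, 0, 0, 0, 42], [0, 0, 0, 0, 0, 0, 25], [0, 0, 0, 0, 0, 0, 20], [0, 0, 0, 0, 0, 0, 20]]

```text
time: 7.9
tool_pos: [0.4667, 0.2464, 0.0826]
tool_rot: [0.569, -0.567, 0.42, -0.422]
contact_force: [0.6, -1.0, 6.8]
gripper_width: 0.43
```

Emit:
carry_out:
  rows:
    - [[0, 0, 0, 0, 0, 0, 20], [0, 0, 0, 0, 0, 0, 20], [0, 0, 0, 0, 0, 0, 20]]

```text
time: 8.2
tool_pos: [0.4668, 0.2465, 0.0826]
tool_rot: [0.569, -0.567, 0.42, -0.422]
contact_force: [0.0, -0.3, 6.0]
gripper_width: 0.431
```

```bash
python3 - <<'E'
from h import *
s=state();im=grab_frame("wrist");cv2.imwrite("pics/w9.png",im)
Rt=q2R(s["tool_rot"]);print(s["time"],s["tool_pos"],np.degrees(np.arctan2(Rt[1,0],Rt[0,0])),Rt[2],s["contact_force"],s["gripper_width"]*85.4)
E
```

```text
8.2 [0.46677661 0.24646081 0.08256102] -73.09943018917672 [-3.60737426e-05 -9.99995078e-01  3.13743363e-03] [ 0.04357549 -0.29960228  5.95528139] 36.78700301426224
```

View pics/w9.png

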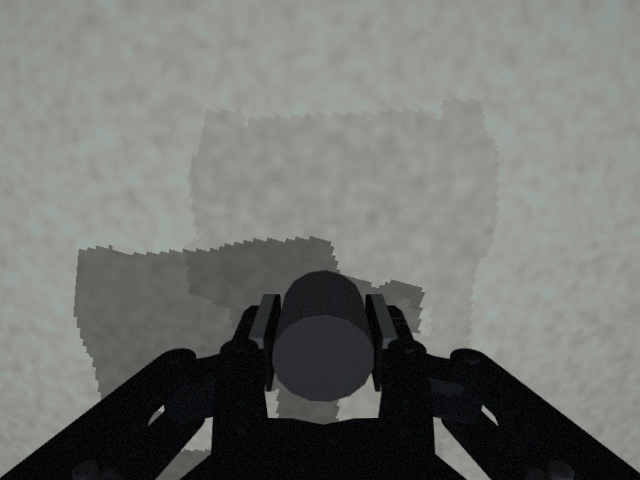

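```bash
python3 - <<'E'
from h import *
im=cv2.imread("pics/w9.png");crop(im,250,255,150,160,5,"pics/w9c.png")
E
```

```text
(no output)
```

View pics/w9c.png

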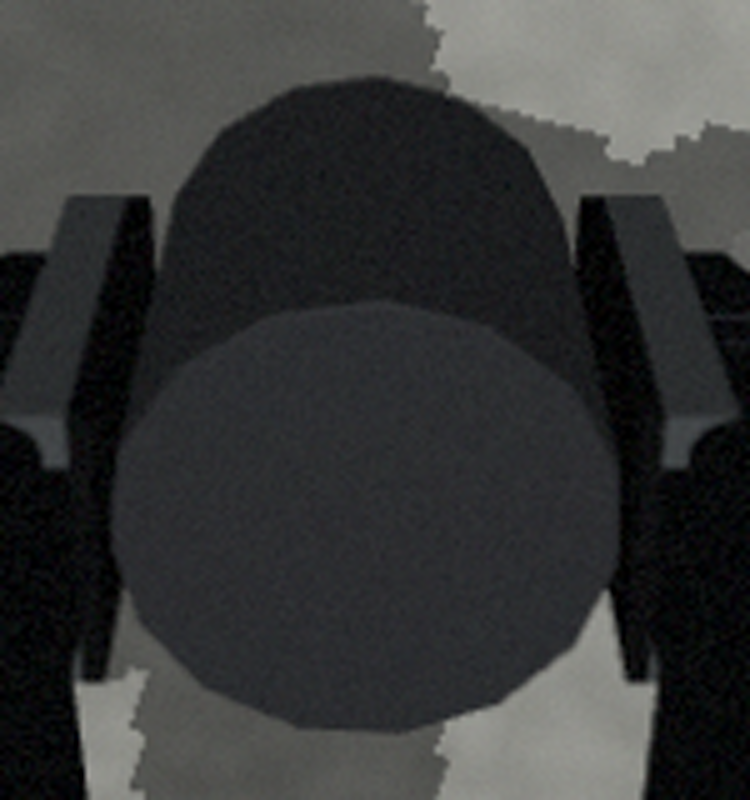

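Emit:
carry_out:
  rows:
    - [[0, 0, 0, 0, 0, 0.3, 20], [0, 0, 0, 0, 0, 0.7, 20], [0, 0, 0, 0, 0, 0.8, 20], [0, 0, 0, 0, 0, 0.9, 20], [0, 0, 0, 0, 0, 0.9, 20]]

```text
time: 8.75
tool_pos: [0.4649, 0.2458, 0.2263]
tool_rot: [-0.568, 0.568, -0.421, 0.421]
contact_force: [0.6, 0.7, -0.2]
gripper_width: 0.437
```

Emit:
carry_out:
  rows:
    - [[0, 0, 0, 0, 0, 0.4, 20], [0, 0, 0, 0, 0, 0.2, 20], [0, 0, 0, 0, 0, 0, 20], [0, 0, 0, 0, 0, 0, 20]]

```text
time: 9.15
tool_pos: [0.4647, 0.2457, 0.2466]
tool_rot: [-0.567, 0.569, -0.422, 0.42]
contact_force: [-0.4, -0.3, -0.0]
gripper_width: 0.431
```

```bash
python3 - <<'E'
from h import *
s=state();im=grab_frame("wrist");cv2.imwrite("pics/w10.png",im);crop(im,250,255,150,160,5,"pics/w10c.png")
Rt=q2R(s["tool_rot"]);print(s["time"],s["tool_pos"],np.degrees(np.arctan2(Rt[1,0],Rt[0,0])),Rt[2],s["contact_force"],s["gripper_width"]*85.4)
s=state();print(s["tool_pos"])
cs,ct=cam("scene"),cam("top")
for n in("scene","top"):
    im=grab_frame(n);cv2.imwrite(f"pics/{n}10.png",im)
    p=proj(cam(n),[np.append(s["tool_pos"][:2],s["tool_pos"][2]-.083+.02)])[0].astype(int);print(n,p)
    crop(im,p[0]-40,p[1]-40,80,80,8,f"pics/{n}10c.png")
E
```

```text
9.15 [0.46465047 0.2457001  0.24658334] -73.104640026024 [ 1.57795811e-04 -9.99994170e-01 -3.41090554e-03] [-0.40210829 -0.33378559 -0.03284474] 36.782057747989015
[0.46456554 0.24563676 0.24626788]
scene [469 254]
top [150 333]
```

View pics/w10c.png

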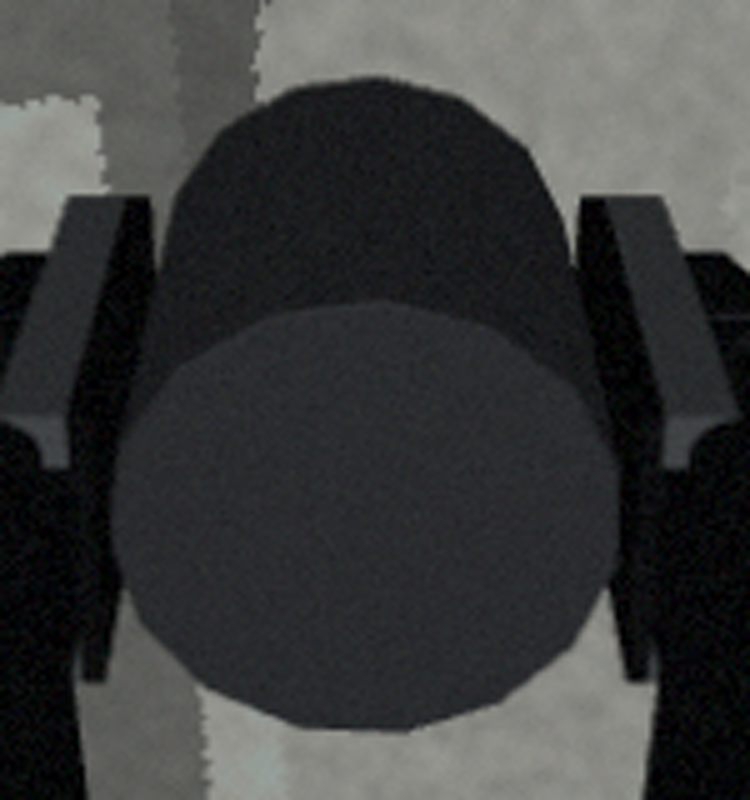

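View pics/scene10c.png

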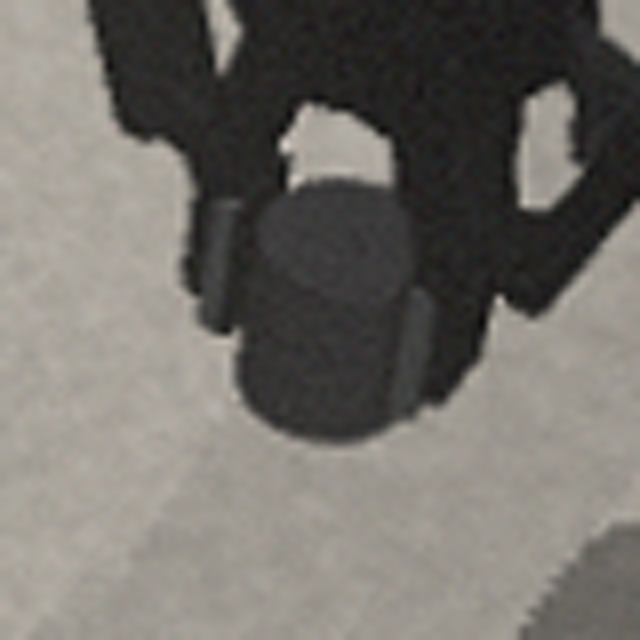

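```bash
python3 - <<'E'
from h import *
from scipy.optimize import least_squares
C=camera_info("wrist");T=C["tool_from_camera"];cm=(C["intrinsics"],C["k1"],T[:3,:3],T[:3,3])
f=lambda x,y:((x+.5)/5-.5+250,(y+.5)/5-.5+255)
L,_=f(110,0);Rr,_=f(622,0);_,Tp=f(0,301);_,B=f(0,733);_,M=f(0,77)
th=np.linspace(0,2*np.pi,200)
def circ(a,b,d,r=.019): return proj(cm,np.c_[a+r*np.cos(th),d+0*th,b+r*np.sin(th)])
def res(p,full=False):
    a,b,d=p;q=circ(a,b,d);e=[q[:,0].min()-L,q[:,0].max()-Rr,q[:,1].min()-Tp,q[:,1].max()-B]
    m=circ(a,b,d+.042); e.append(m[:,1].min()-M)
    return e
r=least_squares(res,[0,0,.04]);print(r.x,r.fun)
E
```

```text
[ 0.00076592 -0.005272    0.04139764] [-0.04881894  0.04878225  0.16381122 -0.10303527 -0.09388518]
```

Two independent estimates of the TCP target agree: wrist only gives (0.5473, −0.0117), fixed cameras plus grip motion gives (0.5465, −0.0117). Moving above the stud.

Emit:
carry_out:
  rows:
    - [[0, 0, 0, 0.2, -0.6, 0, 20], [0, 0, 0, 0.29, -0.9, 0, 20], [0, 0, 0, 0.29, -0.9, 0, 20], [0, 0, 0, 0.29, -0.9, 0, 20], [0, 0, 0, 0.29, -0.9, 0, 20]]

```text
time: 9.8
tool_pos: [0.5197, 0.0766, 0.2475]
tool_rot: [-0.568, 0.568, -0.422, 0.421]
contact_force: [1.1, 0.9, 0.3]
gripper_width: 0.436
```

Emit:
carry_out:
  rows:
    - [[0, 0, 0, 0.29, -0.9, 0, 20], [0, 0, 0, 0.29, -0.9, 0, 20], [0, 0, 0, 0.1, -0.4, 0, 20], [0, 0, 0, 0, 0, 0, 20], [0, 0, 0, 0, 0, 0, 20]]

```text
time: 10.3
tool_pos: [0.5467, -0.0095, 0.2479]
tool_rot: [-0.568, 0.568, -0.422, 0.42]
contact_force: [0.1, 0.6, -0.1]
gripper_width: 0.435
```

```bash
python3 - <<'E'
from h import *
s=state();im=grab_frame("wrist");cv2.imwrite("pics/w11.png",im)
Rt=q2R(s["tool_rot"]);print(s["time"],s["tool_pos"],np.degrees(np.arctan2(Rt[1,0],Rt[0,0])),Rt[2],s["contact_force"],s["gripper_width"]*85.4)
im=grab_frame("scene");crop(im,290,170,100,90,8,"pics/s11.png")
s=state();print(s["tool_pos"])
c=cam("scene");print((proj(c,[[.5438,-.0125,.134],[.5438,-.0125,s["tool_pos"][2]-.0414]])-[290,170]+.5)*8)
E
```

```text
10.3 [ 0.54668324 -0.00949428  0.24787118] -73.11762022403987 [-0.00147476 -0.99999807 -0.00129764] [ 0.06941591  0.58487411 -0.05440666] 37.17365219358534
[ 0.54669372 -0.00881224  0.24826467]
[[407.48090385 374.06245975]
 [405.27515368 130.10912229]]
```

View pics/s11.png

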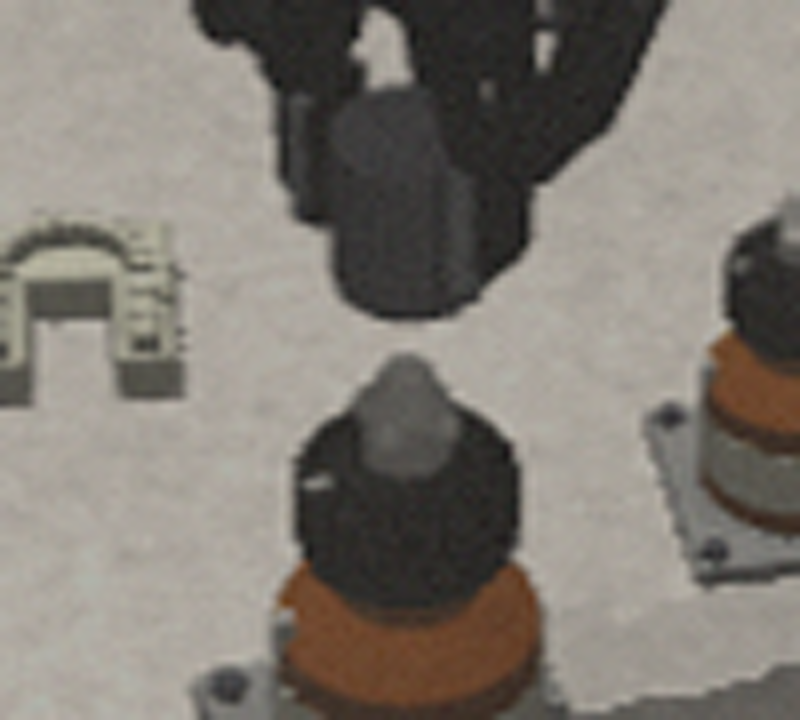

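View pics/w11.png

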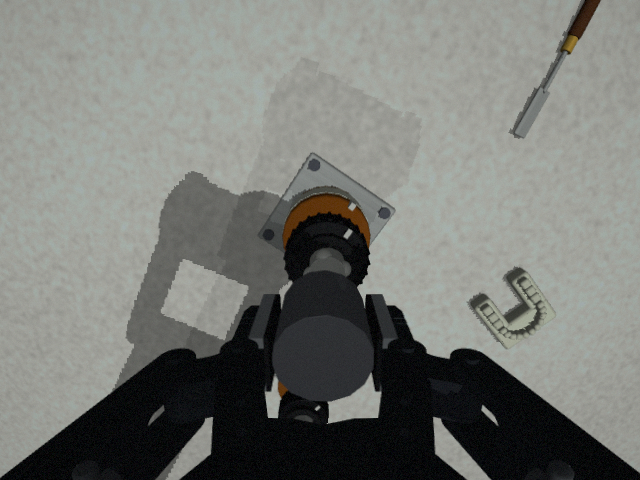

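The stud sits slightly right of the cap's column in the wrist view (327 against 323) and measured y is about 2.4 mm short. Correct that and descend to just above the tip.

Emit:
carry_out:
  rows:
    - [[0, 0, 0, 0, -0.06, 0, 20], [0, 0, 0, 0, 0, -0.2, 20], [0, 0, 0, 0, 0, -0.25, 20], [0, 0, 0, 0, 0, -0.2, 20], [0, 0, 0, 0, 0, 0, 20]]

```text
time: 10.9
tool_pos: [0.546, -0.0121, 0.2202]
tool_rot: [-0.567, 0.569, -0.422, 0.42]
contact_force: [-0.9, -0.6, 0.5]
gripper_width: 0.432
```

```bash
python3 - <<'E'
from h import *
s=state();im=grab_frame("wrist");crop(im,240,150,180,150,4,"pics/w12.png")
Rt=q2R(s["tool_rot"]);print(s["time"],s["tool_pos"],np.degrees(np.arctan2(Rt[1,0],Rt[0,0])),Rt[2],s["contact_force"],s["gripper_width"]*85.4)
im=grab_frame("scene");crop(im,290,170,100,90,8,"pics/s12.png")
s=state();print(s["tool_pos"])
c=cam("wrist",s);print((proj(c,[[.5438,-.0125,.104],[.5438,-.0125,.08],[.5438,-.0125,.055]])-[240,150]+.5)*4)
E
```

```text
10.9 [ 0.54597488 -0.01209065  0.22023026] -73.09099077980788 [-0.00181358 -0.99999176 -0.00363108] [-0.85686112 -0.56752947  0.52161124] 36.893190794334835
[ 0.54683956 -0.01233212  0.22202219]
[[322.86115019 497.47351223]
 [323.88450303 438.20224743]
 [324.75465695 387.87952476]]
```

View pics/w12.png

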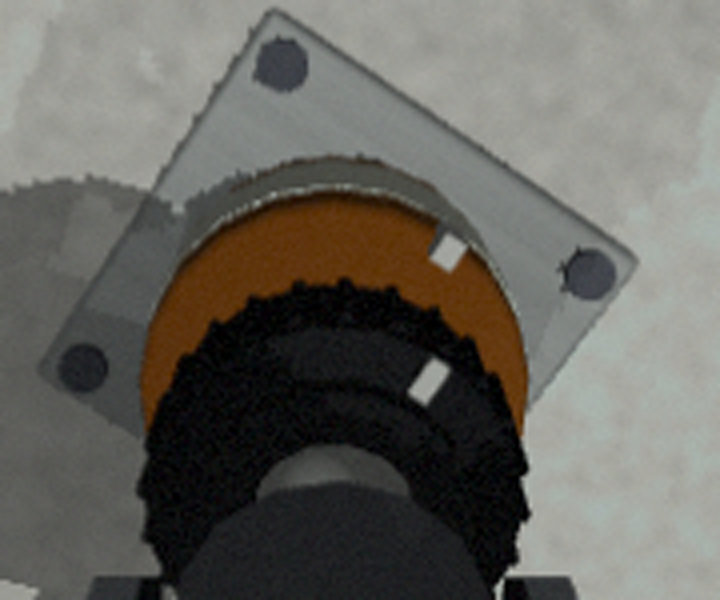

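View pics/s12.png

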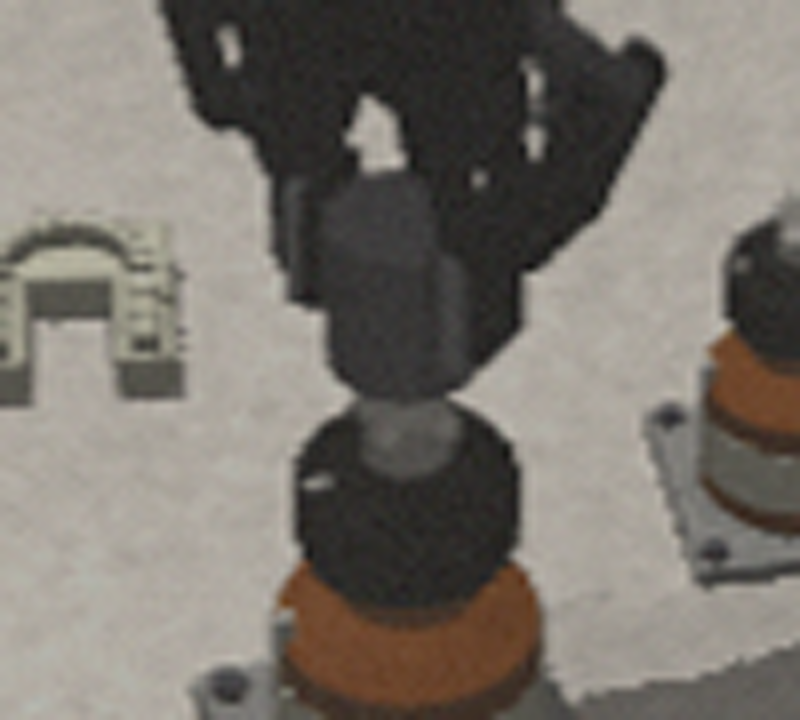

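Cap (335), collar (334) and stud (334) columns now coincide. Descend toward the bumps.

Emit:
carry_out:
  rows:
    - [[0, 0, 0, 0, 0, -0.1, 20], [0, 0, 0, 0, 0, -0.1, 20], [0, 0, 0, 0, 0, -0.1, 20], [0, 0, 0, 0, 0, 0, 20]]

```text
time: 11.4
tool_pos: [0.5467, -0.0124, 0.2098]
tool_rot: [-0.568, 0.568, -0.422, 0.421]
contact_force: [0.1, 0.3, -0.2]
gripper_width: 0.43
```

```bash
python3 - <<'E'
from h import *
s=state()
Rt=q2R(s["tool_rot"]);print(s["time"],s["tool_pos"],Rt[2],s["contact_force"],s["ft_torque"],s["gripper_width"]*85.4)
E
```

```text
11.4 [ 0.54670863 -0.01237134  0.20984422] [-5.90498569e-04 -9.99999131e-01 -1.17887310e-03] [ 0.05084626  0.28997647 -0.20051481] [-0.02186174  0.01225874 -0.02681809] 36.682280770018444
```

Emit:
carry_out:
  rows:
    - [[0, 0, 0, 0, 0, -0.08, 20], [0, 0, 0, 0, 0, -0.08, 20], [0, 0, 0, 0, 0, -0.05, 20], [0, 0, 0, 0, 0, 0, 20]]

```text
time: 11.8
tool_pos: [0.5475, -0.0124, 0.2038]
tool_rot: [0.568, -0.568, 0.421, -0.421]
contact_force: [-2.5, 1.6, 5.8]
gripper_width: 0.434
```

Emit:
carry_out:
  rows:
    - [[0, 0, 0, 0, 0, -0.05, 20], [0, 0, 0, 0, 0, -0.05, 20], [0, 0, 0, 0, 0, 0, 20]]

```text
time: 12.1
tool_pos: [0.5469, -0.0123, 0.1981]
tool_rot: [-0.568, 0.568, -0.421, 0.421]
contact_force: [-1.6, -0.3, -1.5]
gripper_width: 0.428
```

Emit:
carry_out:
  rows:
    - [[0, 0, 0, 0, 0, -0.05, 20], [0, 0, 0, 0, 0, -0.05, 20], [0, 0, 0, 0, 0, 0, 20]]

```text
time: 12.4
tool_pos: [0.547, -0.0124, 0.1937]
tool_rot: [-0.568, 0.568, -0.421, 0.421]
contact_force: [-0.3, -0.6, 0.4]
gripper_width: 0.431
```

The force rose to 5.8 N, then fell to about 0: clicked. Now squeeze the seal, aiming for Fz of about 8–9 N (roughly 3.3 mm).

Emit:
carry_out:
  rows:
    - [[0, 0, 0, 0, 0, -0.05, 20], [0, 0, 0, 0, 0, -0.05, 20], [0, 0, 0, 0, 0, 0, 20], [0, 0, 0, 0, 0, 0, 20]]

```text
time: 12.8
tool_pos: [0.5475, -0.0125, 0.191]
tool_rot: [0.568, -0.568, 0.421, -0.421]
contact_force: [-0.2, 0.5, 3.1]
gripper_width: 0.433
```

Emit:
carry_out:
  rows:
    - [[0, 0, 0, 0, 0, -0.05, 20], [0, 0, 0, 0, 0, -0.03, 20], [0, 0, 0, 0, 0, 0, 20], [0, 0, 0, 0, 0, 0, 20]]

```text
time: 13.2
tool_pos: [0.5476, -0.0125, 0.1887]
tool_rot: [0.568, -0.568, 0.421, -0.421]
contact_force: [-3.3, 0.9, 9.8]
gripper_width: 0.428
```

```bash
python3 - <<'E'
from h import *
s=state()
Rt=q2R(s["tool_rot"]);print(s["time"],s["tool_pos"],Rt[2],s["contact_force"],s["ft_torque"],s["gripper_width"]*85.4)
im=grab_frame("wrist");crop(im,240,190,160,150,5,"pics/w13.png")
im=grab_frame("scene");crop(im,290,170,100,90,8,"pics/s13.png")
s=state();print(s["tool_pos"],s["contact_force"])
E
```

```text
13.2 [ 0.54756934 -0.01249854  0.18868336] [ 6.18375502e-04 -9.99999416e-01  8.86145857e-04] [-3.28581605  0.8995169   9.81457705] [0.05286154 0.59666979 0.03371308] 36.563550074292756
[ 0.54755751 -0.01248601  0.18867801] [-3.25731341  0.05387424  8.17101888]
```

View pics/w13.png

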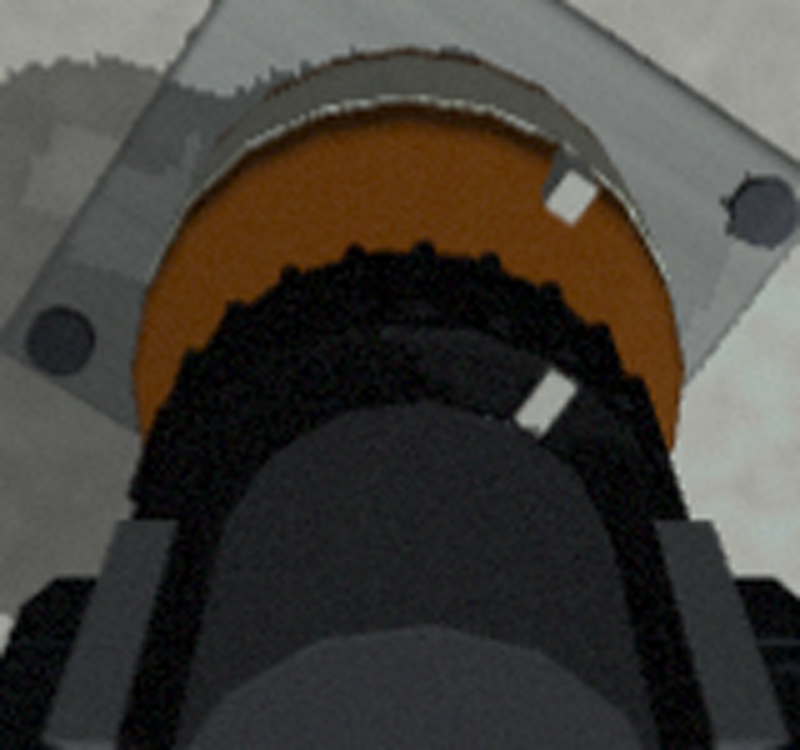

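View pics/s13.png

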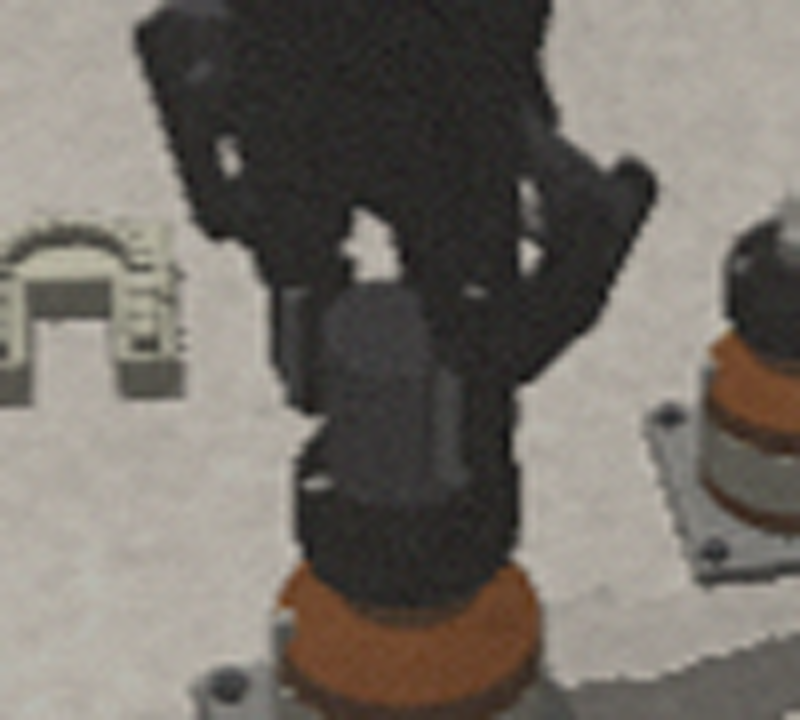

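The cap is down over the stud, upright and centred, and the mark is still aligned. I'll hold briefly to confirm it's steady, then hand in.

Emit:
carry_out:
  rows:
    - [[0, 0, 0, 0, 0, 0, 20], [0, 0, 0, 0, 0, 0, 20], [0, 0, 0, 0, 0, 0, 20], [0, 0, 0, 0, 0, 0, 20], [0, 0, 0, 0, 0, 0, 20]]

```text
time: 13.8
tool_pos: [0.5476, -0.0125, 0.1887]
tool_rot: [0.568, -0.568, 0.421, -0.421]
contact_force: [-3.4, -0.6, 9.3]
gripper_width: 0.433
```

```bash
python3 -c "
from plant import *
print(job_done())"
```

```text
the job is handed in; nothing more can be done
None
```

I twisted the collar shut, snapped the cap over the stud and handed the job in at 13.8 s, with the gripper still holding the cap and pressing it down. The hand-in reported no verdict.

- **Collar:** It turned about 57° clockwise until the moment about the vertical jumped to 1.24 N m. From the wrist camera, the mark then measured −18.1° and the tab −17.1°, about 0.02 rad from shut. They were still lined up in the last picture.
- **Click:** The push rose to at least 5.8 N and dropped to about 0 as the cap's rim passed the bumps. That peak is just under the stated 6–12 N, but I only read the force at the end of each move.
- **Seal:** The final push was steady, with readings between 8 and 10 N. The force implies the seal is squeezed about 3.3–3.9 mm, and the tool height implies about 4.7 mm. They disagree by about 1 mm, probably from my estimate of where the cap sits in the grip, but both are well above 1.5 mm.
- **Cap position:** The tool is upright to about 0.001 rad. A sideways force of about 3 N remains, so the cap's lip is probably leaning on the stud. Its clearance limits that to about 1.5 mm off centre.
- **Cast, jar and knife:** I did not go near them. I did not measure their positions again at the end, though the cast had not shifted between the last scene-camera pictures.

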